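# Refill a twin gravity-tube puck feeder and switch it over

## Task

Refill the twin puck feeder: push the selector knob in and turn it one step from the dark tube to the middle so that both tubes are shut, then load every pale puck into the tube with the pale disc and every dark puck into the tube with the dark disc, lying flat one upon another. When all are in, push the selector in again and turn it on to the pale tube, let it spring back out, and leave it so that the pale column has dropped onto its bed while the dark ones stay held above the shutter.

Things in the scene. Friction and masses are not known exactly. Their poses are not given: they have to be found in the camera images.
- feeder: twin puck feeder, fixed: black base plate (170 x 255 x 12 mm), two upright clear tubes, blue console (90 x 80 mm, 150 mm high). Origin on the table midway between the tubes; x away from the robot, y to its left; yaw varies. Pale tube's axis at y = +40 mm, dark tube's -40 mm, selector's -135 mm. A back plate 150 mm wide stands 43 to 51 mm behind the tube axes up to z = 180 mm
- pale_mouth (a point): centre of the upper rim of the pale tube (left, pale wooden disc on its front), 195 mm above the table. Flared mouth: 76 mm wide at the rim, narrowing over 12 mm downward to the bore of 60 mm; outside 82 mm at the rim, 67 mm below. A puck let go with its lower end in the bore falls onto the shutter or the pucks before it; three fill the tube. It ends 64 mm above the table
- dark_mouth (a point): the same for the dark tube (the right one, a dark wooden disc on its front), of the same size
- pale_bed (a point): centre of the bed under the pale tube, 12 mm above the table, 183 mm below the rim: the lowest pale puck comes to stand here when the shutter uncovers this tube. The shutter's upper face is 51 mm above the bed
- dark_bed (a point): the same under the dark tube
- selector (a joint): turn of the selector knob, rad, growing clockwise seen from above: 0 dark tube open (as at the start), 1.047 both shut (pointer, the bar's end with the white line, towards the robot), 2.094 pale tube open; stops at both ends. Locked in these three positions (play 0.05 rad), it turns only while pushed in, and drives the shutter plate under the tubes; up to 0.4 N m turn it
- selector_knob (a joint): how far the selector knob is pushed in, m: 0 out (locked), 0.007 fully in. It must be in by more than 0.005 to turn; a spring of 4 N (out) to 7 N (in) pushes it out, and it comes fully out only in one of the three positions
- selector_grip (a point): point on the knob's axis at which to grip, 188 mm above the table when out, 15 mm below the top of its bar. The black bar is 52 mm long, 14 mm thick, 36 mm high, on a disc 54 mm across whose upper face is 21 mm below this point. The point's x axis lies along the bar, -x end the pointer; grip it across its thickness (point's y). It turns and sinks with the knob
- bit_case: red case of screwdriver bits, 34 x 88 x 35 mm, lying behind the pucks, left of them; origin at the centre of its underside, its length along y
- pale_1: loose puck of pale wood, a turned round base for a plywood figure, 56 mm across and 40 mm high, 75 g, standing flat on the table to the left of the feeder; origin at its centre, z along its axis (both ends are alike)
- pale_2: loose puck of pale wood, a turned round base for a plywood figure, 56 mm across and 40 mm high, 75 g, standing flat on the table to the left of the feeder; origin at its centre, z along its axis (both ends are alike)
- pale_3: loose puck of pale wood, a turned round base for a plywood figure, 56 mm across and 40 mm high, 75 g, standing flat on the table to the left of the feeder; origin at its centre, z along its axis (both ends are alike)
- dark_1: loose puck of dark brown wood, a turned round base for a plywood figure, 56 mm across and 40 mm high, 75 g, standing flat on the table to the left of the feeder; origin at its centre, z along its axis (both ends are alike)
- dark_2: loose puck of dark brown wood, a turned round base for a plywood figure, 56 mm across and 40 mm high, 75 g, standing flat on the table to the left of the feeder; origin at its centre, z along its axis (both ends are alike)
- dark_3: loose puck of dark brown wood, a turned round base for a plywood figure, 56 mm across and 40 mm high, 75 g, standing flat on the table to the left of the feeder; origin at its centre, z along its axis (both ends are alike)
Not all that is in view belongs to the job. Leave any red look-alike of the dark_1 alone.

How it is judged:
By the outcome, as a careful person would: the job done as asked, in the order asked, and still so for the second after the job is handed in, with the robot touching nothing.
Of pale_1, pale_2, pale_3 only 2 to 3 are there at a start; the rules pass over those that are not, and their reading is None.
Of dark_1, dark_2, dark_3 only 2 to 3 are there at a start; the rules pass over those that are not, and their reading is None.
At some moment in a run one of pale_1, pale_2, pale_3, dark_1, dark_2, dark_3 may be knocked a few centimetres aside while the robot is not near it.
It also fails if it takes over 210 s, if anything falls off the work surface, if the arm or the gripper's body presses on something with over 40 N, if the wrist force passes 120 N, or if a joint passes its speed limit or range.

## Robot

A 6-joint arm with a two-finger parallel gripper is mounted at the origin on the work surface; the furniture and walls round the work are solid. World frame = base frame: x ahead of the robot, y to its left, z up, the work surface at z = 0. Lengths are in m, angles in rad, forces in N, time in s.
With the tool pointing down it reaches from about 0.25 to 0.775 m from the base axis. Payload 4 kg.
Tool frame: the origin (TCP) lies at the centre of the arm's flange, where the gripper is bolted on; the fingertips stand 199 mm ahead of it and the grasp point (between the pads) lies 180 mm ahead of it (robot.tcp_to_tips is the z of the fingertips in the tool frame, in m); z points along the fingers, y is the line along which they close (so a half turn about z gives the same grasp; the last joint's range is limited). The gripper opens to 94 mm and grips with 3 to 60 N. Pads are 16 mm wide; open, the fingers measure 119 mm over their backs; the gripper's body (75 mm by 177 mm) begins 78 mm behind the grasp point.
Start: joints at [-1.335, 0.087, 1.371, -0, 1.684, -0.103], TCP at [0.183, -0.519, 0.405] pointing down, gripper open.
Joint ranges: [-3.1, 3.1], [-0.76, 2.03], [0.27, 2.55], [-1.08, 4.22], [0.17, 2.65], [-2.57, 2.57]. Speed limits (rad/s): [2.79, 2.79, 3.14, 3.14, 3.14, 3.14].

## Interface

Orientations are given as [roll, pitch, yaw] about the fixed x, y, z axes, in that order (R = Rz(yaw) Ry(pitch) Rx(roll)).
In Python, from bench import robot gives the robot as it stands.
- The arm moves only by the tool play_rows, never from a script. Its arguments are lists of equal length, an entry for each row: "translation": the shift along the tool's x, y, z scaled (see below), a list of three; "twist": the turn, a rotation vector about the tool's x, y, z scaled (see below), a list of three; "gripper": the opening, from -1 (shut) to 1 (fully open). A call has 1 to 8 rows; each row shifts and turns the commanded pose from where the row before left it, along the tool's axes as they then stand; what a row does not reach is not made up. The controller multiplies each number of a shift by 0.04 m and each number of a turn by 0.1 rad. A row lasts 1/10 s, in which the tool goes at most 50 mm and 8.59 degrees, less where a joint would pass 70% of its speed; a pose out of reach is approached as far as the arm can. A call with a number of a shift or a turn outside -1 to 1 is refused whole. A call with a gripper value outside its range is refused whole. The fingers move at their own pace and stop on an object; the grip force is fixed at half the most. Time passes only in rows, so rows that do not move let the fingers close. It gives the time, the measured TCP pose, the force, the opening and the grip force at its end, in the units of the state.
- robot.get_obs(): the state, without advancing time (a new reading comes with each control period).
- robot.snapshot(name): name is "scene" or "top" or "wrist"; returns the picture (480x640x3 uint8, red, green, blue); there is no depth.
- robot.camera_model(name): a dict with "camera_matrix" (3x3 intrinsics, pixels), "k1" (the pictures are not rectified: a ray, as slopes to the right and down, at radius r is drawn at 1 + k1 r^2 times it, then the intrinsics apply), "rvec" (rotation vector, rad) and "tvec" (3), from world to camera coordinates, as OpenCV has them. Camera axes: x right, y down, z forward; pixel columns grow to the right and rows downward; lengths in m; the calibration is good to about 2 mm. A picture is of the moment at which its call begins: read the wrist's pose just before it. camera_model takes no time and is no camera call; for the wrist camera it gives the pose at the moment of the call.
- robot.close_job(): hands the job in; it is judged then, once.
Trained networks look in the newest picture that a camera, given by its name, has taken for a name from the list of things; names that differ only in an ending like _2 or _b are one class to them, and where a whole thing is asked for, a point or a joint stands for the part that bears it (a point fixed in the world has none). Each returns a list of dicts, best first, with "score" (0 to 1); they miss things now and then, are a little off and sometimes report something else, mostly with a low value. They report only what shows in the picture. A call takes as long as a camera call. They do not tell look-alikes from the thing itself.
- robot.recognise(name, camera): "centre" ([x, y, z] in m, in world coordinates, good to about 4 mm: the middle of the surface that is visible of it).
- robot.spot_point(name, camera): "centre" ([x, y, z] in m, in world coordinates, good to about 4 mm: a listed point, or the origin of a listed thing).
The state is a dict: "time": time; "joint_positions": joint angles; "qvel": joint speeds; "joint_torque": joint torques, N m; "tool_pos": TCP position; "ee_rot": TCP orientation; "wrist_force": force on the tool from outside, world axes, zero at the start; "wrist_torque": the same for the moment, N m; "width": finger opening in m; "finger_force": force on a finger pad.
Only numpy, scipy, OpenCV 4.12 (cv2) and the standard library are available. Lean on these libraries where they do the work, as an engineer would, in place of code of your own. Each camera call takes 0.05 s, during which the arm holds its last target. There are 200 camera calls.

## Working session

There is one attempt and no reset: what is moved stays moved. The work goes in short steps, Python scripts to look and compute and a tool call to move; the robot and the scene stay as the last step left them, time stands still between calls to the robot, and variables do not carry over. Pictures are saved under pics/ and viewed, at most 16 in all, crops included, and the job is handed in when it is done.

Besides the shell and the picture viewer there is one more tool, called after ">>>" as a command line: name --argument value ..., lists and objects as JSON in quotes. play_rows: Moves the arm, as the interface text tells. Its arguments: {"type":"object","properties":{"translation":{"type":"array","items":{"type":"array","items":{"type":"number","minimum":-1,"maximum":1}}},"twist":{"type":"array","items":{"type":"array","items":{"type":"number","minimum":-1,"maximum":1}}},"gripper":{"type":"array","items":{"type":"number"}}},"required":["translation","twist","gripper"]}

```bash
ls; mkdir -p pics
python3 - <<'E'
from bench import robot
import cv2,numpy as np
o=robot.get_obs();print(o)
for c in("scene","top"):
    cv2.imwrite(f"pics/{c}0.png",robot.snapshot(c)[:,:,::-1])
    for n in("pale_1","dark_1"):
        print(c,n,[(np.round(d["centre"],3).tolist(),round(d["score"],2)) for d in robot.spot_point(n,c)])
for n in ("feeder","pale_mouth","dark_mouth","selector_grip","bit_case"):
    for c in("scene","top"):
        print(c,n,[(np.round(d["centre"],3).tolist(),round(d["score"],2)) for d in robot.spot_point(n,c)])
m=robot.camera_model("top");print(m)
E
```

```text
pics
{'time': 0.0, 'joint_positions': array([-1.33503284e+00,  8.79485988e-02,  1.37224054e+00,  2.09540447e-05,
        1.68359004e+00, -1.03080212e-01]), 'qvel': array([ 2.62163959e-04,  4.26881041e-05, -6.52972814e-04,  8.12509428e-04,
       -1.39847861e-03, -2.83838551e-06]), 'joint_torque': array([-2.26775542e-04, -3.40176022e+01, -3.02430367e+01,  7.17568235e-02,
        3.29606433e-02, -1.86199177e-04]), 'tool_pos': array([ 0.1828011 , -0.51861537,  0.40351416]), 'ee_rot': array([-3.13941988e+00, -2.45703808e-04,  3.38845765e-01]), 'wrist_force': array([-0.03039736, -0.44398102, -0.3438481 ]), 'wrist_torque': array([ 0.01601248, -0.00450605,  0.01626879]), 'finger_force': 0.0, 'width': 0.0936264275344139}
scene pale_1 [([0.587, 0.22, 0.017], 0.82), ([0.474, 0.212, 0.022], 0.75)]
scene dark_1 [([0.364, 0.211, 0.022], 0.93), ([0.355, 0.332, 0.018], 0.84), ([0.482, 0.335, 0.019], 0.76)]
top pale_1 [([0.47, 0.21, 0.02], 0.69), ([0.583, 0.217, 0.025], 0.65), ([0.471, -0.116, 0.186], 0.24)]
top dark_1 [([0.36, 0.326, 0.023], 0.73), ([0.366, 0.212, 0.019], 0.62), ([0.486, 0.338, 0.0
[... 343 characters left out ...]
26)]
scene dark_mouth [([0.479, -0.022, 0.194], 0.76)]
top dark_mouth [([0.476, -0.027, 0.196], 0.65), ([0.359, 0.327, 0.02], 0.63)]
scene selector_grip [([0.47, -0.121, 0.188], 0.89), ([0.482, 0.055, 0.196], 0.15)]
top selector_grip [([0.469, -0.116, 0.188], 0.93), ([0.486, 0.016, -0.001], 0.45)]
scene bit_case [([0.552, 0.425, -0.002], 0.67)]
top bit_case [([0.548, 0.423, 0.002], 0.95)]
{'camera_matrix': array([[514.21615853,   0.        , 316.61795647],
       [  0.        , 514.21615853, 231.91154966],
       [  0.        ,   0.        ,   1.        ]]), 'k1': 0.04464957710907085, 'rvec': array([ 2.13950776, -2.20457641,  0.05519191]), 'tvec': array([0.1812764 , 0.45338335, 1.14707734])}
```

View pics/scene0.png

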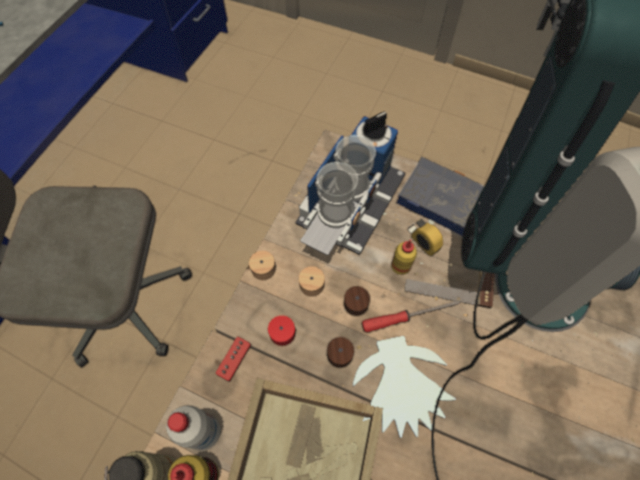

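View pics/top0.png

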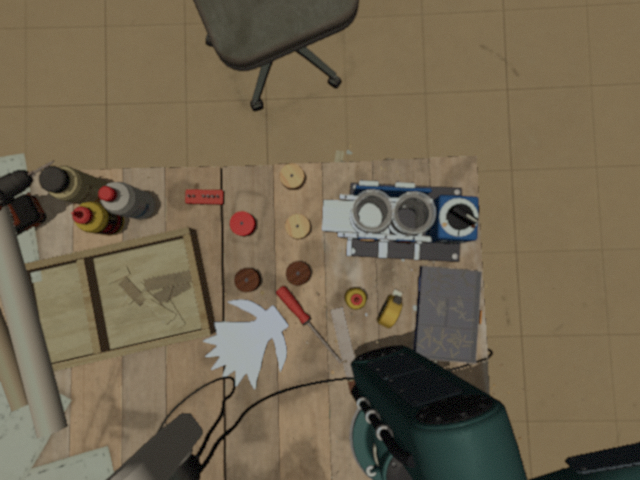

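The scene shows two pale pucks, at top-view px (292,177) and (298,226), and two dark ones at (298,272) and (247,279). The red look-alike is at (243,223). The feeder's tubes are at (370,212) and (412,212), and the knob is at (460,215).

```bash
cat > h.py <<'E'
from bench import robot
import numpy as np, cv2
from scipy.spatial.transform import Rotation as R
def go(*wps):
    """wps: (x,y,z,yaw) TCP waypoints; prints shift (units) in tool frame at wp start, then twist units"""
    o=robot.get_obs(); p=o["tool_pos"]; r=R.from_euler("xyz",o["ee_rot"])
    print("t%.2f"%o["time"],"pos",np.round(p,4),"rpy",np.round(o["ee_rot"],4),"F",np.round(o["wrist_force"],1),"w%.4f"%o["width"],"q",np.round(o["joint_positions"],2))
    for x,y,z,yaw in wps:
        t=np.array([x,y,z]); d=r.inv().apply(t-p)/.04
        r2=R.from_euler("xyz",[np.pi,0,yaw]); tw=(r.inv()*r2).as_rotvec()/.1
        print("shift",np.round(d,2),"twist",np.round(tw,2)); p,r=t,r2
def spot(n,c,f=None):
    print(c,n,[(np.round(d["centre"],4).tolist(),round(d["score"],2)) for d in (f or robot.spot_point)(n,c)][:4])
def pic(c,name):
    im=robot.snapshot(c); cv2.imwrite(f"pics/{name}.png",im[:,:,::-1]); return im
E
python3 -c "
from h import *
go((.47,-.119,.44,.972))"
```

```text
t0.80 pos [ 0.1828 -0.5187  0.4047] rpy [3.1414 0.     0.3388] F [0.3 0.5 0.1] w0.0942 q [-1.34  0.09  1.37  0.    1.68 -0.1 ]
shift [10.09 -7.04 -0.88] twist [ 0.    0.   -6.33]
```

>>> play_rows --translation '[[0.84, -0.587, -0.073], [0.84, -0.587, -0.073], [0.84, -0.587, -0.073], [0.84, -0.587, -0.073], [0.84, -0.587, -0.073], [0.84, -0.587, -0.073]]' --twist '[[0, 0, 0], [0, 0, 0], [0, 0, 0], [0, 0, 0], [0, 0, 0], [0, 0, 0]]' --gripper '[1, 1, 1, 1, 1, 1]'

```text
time: 1.4
tool_pos: [0.3267, -0.3174, 0.4225]
ee_rot: [3.141, -0.0, 0.338]
wrist_force: [1.0, -0.6, 0.3]
width: 0.0942
finger_force: 0.0
```

>>> play_rows --translation '[[0.84, -0.587, -0.073], [0.84, -0.587, -0.073], [0.84, -0.587, -0.073], [0.84, -0.587, -0.073], [0.84, -0.587, -0.073], [0.84, -0.587, -0.073]]' --twist '[[0, 0, 0], [0, 0, 0], [0, 0, 0], [0, 0, 0], [0, 0, 0], [0, 0, 0]]' --gripper '[1, 1, 1, 1, 1, 1]'

```text
time: 2.0
tool_pos: [0.4701, -0.1174, 0.4401]
ee_rot: [3.141, -0.001, 0.339]
wrist_force: [-0.0, -0.1, 0.0]
width: 0.0943
finger_force: 0.0
```

>>> play_rows --translation '[[0, 0, 0], [0, 0, 0], [0, 0, 0], [0, 0, 0], [0, 0, 0], [0, 0, 0], [0, 0, 0], [0, 0, 0]]' --twist '[[0, 0, -0.9], [0, 0, -0.9], [0, 0, -0.9], [0, 0, -0.9], [0, 0, -0.9], [0, 0, -0.9], [0, 0, -0.93], [0, 0, 0]]' --gripper '[0, 0, 0, 0, 0, 0, 0, 0]'

```text
time: 2.8
tool_pos: [0.4694, -0.119, 0.4398]
ee_rot: [3.141, 0.0, 0.972]
wrist_force: [0.4, 0.5, -0.5]
width: 0.0474
finger_force: 0.0
```

```bash
python3 -c "
from h import *
pic('wrist','w1')
for n in ('selector_grip','dark_mouth','pale_mouth'): spot(n,'wrist')
go((.47,-.119,.372,.972))"
```

```text
wrist selector_grip [([0.4655, -0.1177, 0.1878], 0.98), ([0.4746, -0.0213, 0.1964], 0.74)]
wrist dark_mouth [([0.4771, -0.0203, 0.1946], 0.61)]
wrist pale_mouth [([0.4854, 0.0561, 0.193], 0.59)]
t3.00 pos [ 0.4694 -0.119   0.4398] rpy [3.1414 0.     0.9705] F [0.2 0.2 0.2] w0.0469 q [-0.37 -0.06  1.45 -0.    1.75  0.23]
shift [0.01 0.01 1.69] twist [ 0.    0.   -0.01]
```

View pics/w1.png

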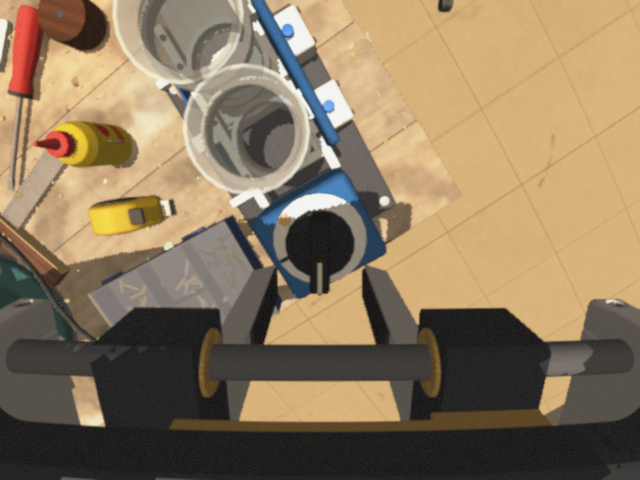

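The knob's bar lies midway between the fingers at px (320,270) and is aligned with them. I'll descend, grip, push in and turn.

>>> play_rows --translation '[[0, 0, 0.6], [0, 0, 0.6], [0, 0, 0.5], [0, 0, 0], [0, 0, 0], [0, 0, 0], [0, 0, 0], [0, 0, 0]]' --twist '[[0, 0, 0], [0, 0, 0], [0, 0, 0], [0, 0, 0], [0, 0, 0], [0, 0, 0], [0, 0, 0], [0, 0, 0]]' --gripper '[0, 0, 0, -1, -1, -1, -1, -1]'

```text
time: 3.8
tool_pos: [0.4694, -0.1189, 0.3731]
ee_rot: [3.141, -0.001, 0.972]
wrist_force: [-3.4, 1.6, 4.3]
width: 0.0134
finger_force: 30.0
```

>>> play_rows --translation '[[0, 0, 0.1], [0, 0, 0.1], [0, 0, 0.02], [0, 0, 0]]' --twist '[[0, 0, 0], [0, 0, 0], [0, 0, 0], [0, 0, 0]]' --gripper '[-1, -1, -1, -1]'

```text
time: 4.2
tool_pos: [0.4692, -0.1188, 0.3661]
ee_rot: [3.139, -0.001, 0.972]
wrist_force: [-5.6, 2.2, 13.1]
width: 0.0132
finger_force: 30.0
```

>>> play_rows --translation '[[0, 0, 0], [0, 0, 0], [0, 0, 0], [0, 0, 0], [0, 0, 0], [0, 0, 0]]' --twist '[[0, 0, 0.8], [0, 0, 0.8], [0, 0, 0.8], [0, 0, 0.8], [0, 0, 0.8], [0, 0, 0]]' --gripper '[-1, -1, -1, -1, -1, -1]'

```text
time: 4.8
tool_pos: [0.4691, -0.1187, 0.3661]
ee_rot: [3.14, -0.002, 0.571]
wrist_force: [-4.9, 2.4, 13.0]
width: 0.0137
finger_force: 30.0
```

>>> play_rows --translation '[[0, 0, 0], [0, 0, 0], [0, 0, 0], [0, 0, 0], [0, 0, 0], [0, 0, 0], [0, 0, 0], [0, 0, 0]]' --twist '[[0, 0, 0.8], [0, 0, 0.8], [0, 0, 0.8], [0, 0, 0.8], [0, 0, 0.8], [0, 0, 0.8], [0, 0, 0.8], [0, 0, 0.87]]' --gripper '[-1, -1, -1, -1, -1, -1, -1, -1]'

```text
time: 5.6
tool_pos: [0.4691, -0.1186, 0.3661]
ee_rot: [3.141, -0.002, -0.078]
wrist_force: [-5.4, 2.3, 12.9]
width: 0.0137
finger_force: 30.0
```

```bash
python3 -c "
from h import *
go((.469,-.119,.373,-.075))"
```

```text
t5.60 pos [ 0.4691 -0.1186  0.3661] rpy [ 3.1413e+00 -2.3000e-03 -7.8000e-02] F [-5.4  2.3 12.9] w0.0137 q [-0.37 -0.05  1.59  0.    1.6   1.28]
shift [-0.    0.01 -0.17] twist [ 0.   -0.02 -0.03]
```

>>> play_rows --translation '[[0, 0, -0.09], [0, 0, -0.09], [0, 0, 0], [0, 0, 0], [0, 0, 0], [0, 0, 0]]' --twist '[[0, 0, 0], [0, 0, 0], [0, 0, 0], [0, 0, 0], [0, 0, 0], [0, 0, 0]]' --gripper '[-1, -1, -1, -0.25, -0.25, -0.25]'

```text
time: 6.2
tool_pos: [0.4695, -0.1191, 0.3693]
ee_rot: [3.141, 0.001, -0.075]
wrist_force: [0.3, 0.9, -0.5]
width: 0.0335
finger_force: 0.0
```

>>> play_rows --translation '[[0, 0, -0.8], [0, 0, -0.8], [0, 0, -0.8], [0, 0, -0.8], [0, 0, 0]]' --twist '[[0, 0, 0], [0, 0, 0], [0, 0, 0], [0, 0, 0], [0, 0, 0]]' --gripper '[-0.25, -0.25, -0.25, -0.25, -0.25]'

```text
time: 6.7
tool_pos: [0.4695, -0.1191, 0.503]
ee_rot: [3.139, -0.009, -0.075]
wrist_force: [0.5, -0.5, 0.5]
width: 0.0352
finger_force: 0.0
```

```bash
python3 -c "
from h import *
pic('wrist','w2')
for n in ('selector_grip','dark_mouth','pale_mouth'): spot(n,'wrist')
go((.47,.015,.49,-.075))"
```

```text
wrist selector_grip [([0.4686, -0.1158, 0.1876], 0.87)]
wrist dark_mouth [([0.4711, -0.0228, 0.199], 0.69)]
wrist pale_mouth [([0.4825, 0.0541, 0.1937], 0.69)]
t6.90 pos [ 0.4696 -0.1191  0.496 ] rpy [-3.1408e+00  3.1000e-03 -7.5300e-02] F [ 0.4 -0.1 -0.2] w0.0355 q [-0.37 -0.06  1.34 -0.    1.86  1.28]
shift [-0.24 -3.34  0.15] twist [-0.01  0.03 -0.  ]
```

View pics/w2.png

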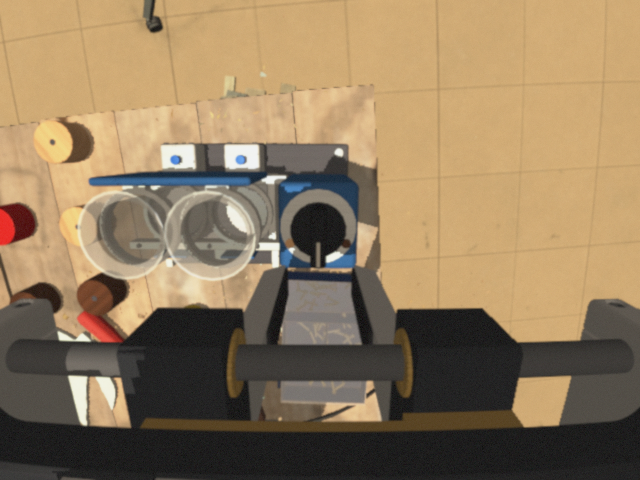

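```bash
cat >> h.py <<'E'
def unproj(c,px,z):
    m=robot.camera_model(c); K=m["camera_matrix"]
    s=(np.array(px,float)-K[:2,2])/K[0,0]; u=s.copy()
    for _ in range(20): u=s/(1+m["k1"]*(u@u))
    Rm=cv2.Rodrigues(m["rvec"])[0]; C=-Rm.T@m["tvec"]; d=Rm.T@np.array([*u,1]); return C+d*(z-C[2])/d[2]
def proj(c,P):
    m=robot.camera_model(c);K=m["camera_matrix"]; q=np.atleast_2d(P)@cv2.Rodrigues(m["rvec"])[0].T+m["tvec"]
    s=q[:,:2]/q[:,2:]; s=s*(1+m["k1"]*(s**2).sum(1,keepdims=True)); return s*K[0,0]+K[:2,2]
E
python3 -c "
from h import *
print(robot.camera_model('wrist')['k1'])
im=pic('wrist','w3')
for p in ((123,233),(211,234)): print(unproj('wrist',p,.195))
a=np.linspace(0,2*np.pi,40)
for c,(x,y) in (('wrist',(.482,.056)),('wrist',(.476,-.024))):
    pts=proj(c,np.c_[x+.041*np.cos(a),y+.041*np.sin(a),0*a+.195]); cv2.polylines(im,[np.int32(pts)],True,(255,0,0),1)
im2=cv2.imread('pics/top0.png')
for (x,y) in ((.482,.056),(.476,-.024)):
    pts=proj('top',np.c_[x+.041*np.cos(a),y+.041*np.sin(a),0*a+.195]); cv2.polylines(im2,[np.int32(pts)],True,(0,0,255),1)
A=cv2.resize(im[150:310,50:290,::-1],(780,520)); 
B=cv2.resize(im2[170:260,320:500],None,fx=4,fy=4)
cv2.imwrite('pics/cA.png',A);cv2.imwrite('pics/cB.png',B)
"
```

```text
-0.0624931180176119
[0.48430013 0.05018834 0.195     ]
[ 0.47763012 -0.02707017  0.195     ]
```

View pics/cA.png

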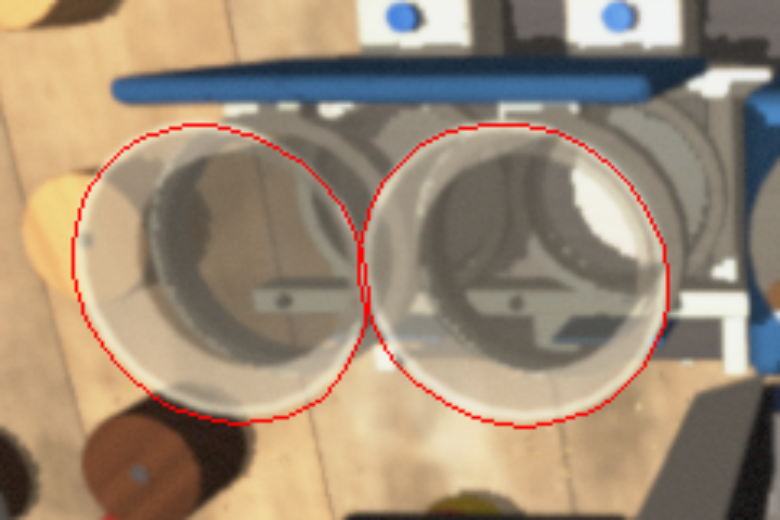

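View pics/cB.png

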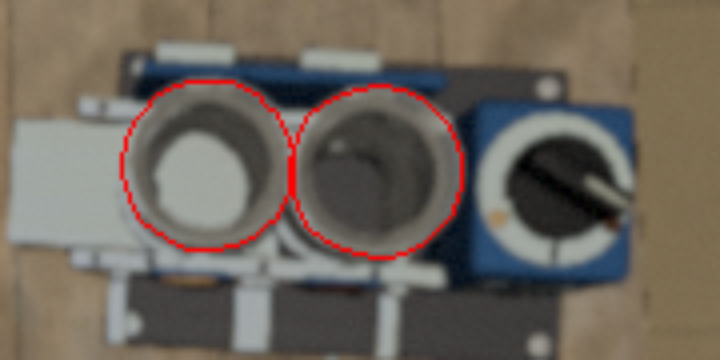

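Circles drawn at pale (.482,.056) and dark (.476,-.024) fit both rims, and the pointer now faces the robot. Next I'll move to the pucks.

>>> play_rows --translation '[[-0.06, -0.9, 0.2], [-0.06, -0.9, 0.2], [-0.06, -0.9, 0.2], [-0.06, -0.9, 0.2], [-0.06, -0.9, 0.2]]' --twist '[[0, 0, 0], [0, 0, 0], [0, 0, 0], [0, 0, 0], [0, 0, 0]]' --gripper '[1, 1, 1, 1, 1]'

```text
time: 7.45
tool_pos: [0.4707, 0.0628, 0.4559]
ee_rot: [3.141, 0.003, -0.075]
wrist_force: [0.7, -0.2, -0.3]
width: 0.0716
finger_force: 0.0
```

>>> play_rows --translation '[[-0.06, -0.9, 0.2], [-0.06, -0.9, 0.2], [-0.06, -0.9, 0.2], [-0.06, -0.9, 0.2], [0, 0, 0], [0, 0, 0]]' --twist '[[0, 0, 0], [0, 0, 0], [0, 0, 0], [0, 0, 0], [0, 0, 0], [0, 0, 0]]' --gripper '[1, 1, 1, 1, 1, 1]'

```text
time: 8.05
tool_pos: [0.472, 0.2061, 0.4242]
ee_rot: [3.14, 0.003, -0.074]
wrist_force: [0.6, -0.4, -0.4]
width: 0.094
finger_force: 0.0
```

```bash
python3 -c "
from h import *
a=pic('wrist','w4')
for n in ('pale_1','dark_1'): spot(n,'wrist')
b=pic('top','top4'); cv2.imwrite('pics/c4.png',np.hstack([cv2.resize(a,(400,300)),cv2.resize(b[130:310,190:500],None,fx=1.29,fy=1.29*300/232)[:300,:400]])[:,:,::-1])
go((.472,.211,.219,-.075))"
```

```text
wrist pale_1 [([0.4723, 0.2128, 0.0206], 0.95), ([0.5843, 0.2201, 0.0232], 0.81), ([0.4811, 0.0149, -0.0025], 0.63)]
wrist dark_1 [([0.3549, 0.3293, 0.0201], 0.82), ([0.4829, 0.3323, 0.017], 0.67)]
t8.25 pos [0.4724 0.2046 0.4262] rpy [ 3.1413e+00 -4.0000e-04 -7.7000e-02] F [-1.3 -0.7  0.4] w0.0944 q [ 0.3   0.01  1.41 -0.    1.72  1.95]
shift [-0.02 -0.16  5.18] twist [ 0.   -0.   -0.02]
```

View pics/c4.png

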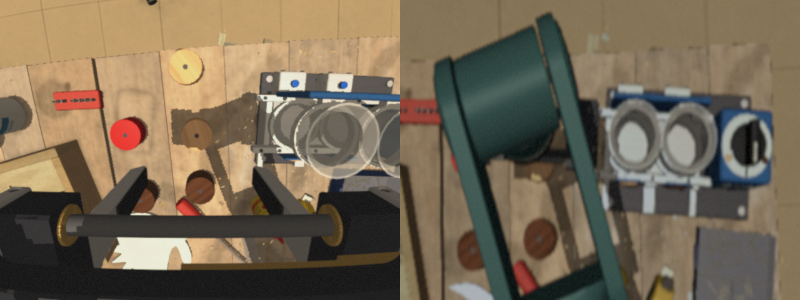

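The top view shows the white shutter under both tubes, so both are shut. Next: grasp the near pale puck.

>>> play_rows --translation '[[0, -0.18, 0.9], [0, 0, 0.9], [0, 0, 0.9], [0, 0, 0.9], [0, 0, 0.9], [0, 0, 0.65], [0, 0, 0], [0, 0, 0]]' --twist '[[0, 0, 0], [0, 0, 0], [0, 0, 0], [0, 0, 0], [0, 0, 0], [0, 0, 0], [0, 0, 0], [0, 0, 0]]' --gripper '[1, 1, 1, 1, 1, 1, -1, -1]'

```text
time: 9.05
tool_pos: [0.4732, 0.2122, 0.2207]
ee_rot: [3.142, -0.0, -0.077]
wrist_force: [-0.6, 0.7, 0.6]
width: 0.0811
finger_force: 0.0
```

>>> play_rows --translation '[[0, 0, 0], [0, 0, 0], [0, 0, 0], [0, 0, -0.9], [0, 0, -0.9], [0, 0, -0.9], [0, 0, -0.9], [0, 0, -0.9]]' --twist '[[0, 0, 0], [0, 0, 0], [0, 0, 0], [0, 0, 0], [0, 0, 0], [0, 0, 0], [0, 0, 0], [0, 0, 0]]' --gripper '[-1, -1, -1, -1, -1, -1, -1, -1]'

```text
time: 9.85
tool_pos: [0.4724, 0.2129, 0.4023]
ee_rot: [-3.141, -0.001, -0.075]
wrist_force: [0.8, -0.6, -0.2]
width: 0.0556
finger_force: 30.0
```

```bash
python3 -c "
from h import *
go((.482,.056,.445,-.075),(.482,.056,.398,-.075))"
```

```text
t9.85 pos [0.4724 0.2129 0.4023] rpy [-3.1412e+00 -1.2000e-03 -7.5000e-02] F [ 0.8 -0.6 -0.2] w0.0556 q [ 0.31  0.02  1.45 -0.    1.67  1.96]
shift [ 0.53  3.89 -1.07] twist [-0.   -0.01  0.  ]
shift [ 0.   -0.    1.18] twist [0. 0. 0.]
```

>>> play_rows --translation '[[0, 0, -0.9], [0.1, 0.7, -0.2], [0.1, 0.8, 0], [0.11, 0.8, 0], [0.11, 0.8, 0], [0.11, 0.79, 0], [0, 0, 0], [0, 0, 0]]' --twist '[[0, 0, 0], [0, 0, 0], [0, 0, 0], [0, 0, 0], [0, 0, 0], [0, 0, 0], [0, 0, 0], [0, 0, 0]]' --gripper '[-1, -1, -1, -1, -1, -1, -1, -1]'

```text
time: 10.65
tool_pos: [0.4821, 0.0558, 0.4446]
ee_rot: [-3.141, -0.001, -0.077]
wrist_force: [-0.4, 0.7, -0.0]
width: 0.0553
finger_force: 30.0
```

```bash
python3 -c "
from h import *
pic('wrist','w5')
go((.482,.056,.398,-.075))
cv2.imwrite('pics/s5.png',cv2.resize(pic('scene','s5')[80:280,240:440,::-1],(600,600)))"
```

```text
t10.70 pos [0.4821 0.0564 0.4445] rpy [-3.141e+00 -6.000e-04 -7.530e-02] F [-1.4  0.9  0. ] w0.0555 q [-0.   -0.06  1.44  0.    1.76  1.65]
shift [-0.    0.01  1.16] twist [-0.01 -0.01 -0.  ]
```

View pics/w5.png

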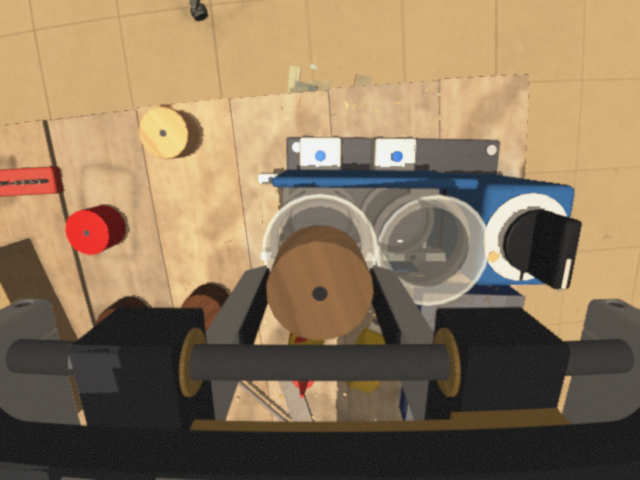

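The puck is held centred at px (320,288), above the pale mouth. I'll lower it while watching the force.

>>> play_rows --translation '[[0, 0, 0.3], [0, 0, 0.3], [0, 0, 0.2], [0, 0, 0]]' --twist '[[0, 0, 0], [0, 0, 0], [0, 0, 0], [0, 0, 0]]' --gripper '[-1, -1, -1, -1]'

```text
time: 11.15
tool_pos: [0.4819, 0.0565, 0.4095]
ee_rot: [3.141, 0.005, -0.074]
wrist_force: [-0.1, -0.2, -0.2]
width: 0.0557
finger_force: 30.0
```

```bash
python3 -c "
from h import *
print(unproj('wrist',(320,288),.2645+.4125-.4445))
a=pic('wrist','w6')
m=robot.camera_model('wrist')
z=robot.get_obs()['tool_pos'][2]-.199+.019
print(z)
aa=np.linspace(0,2*np.pi,60)
p=robot.get_obs()['tool_pos']
pts=proj('wrist',np.c_[p[0]+.028*np.cos(aa),p[1]+.028*np.sin(aa),0*aa+z]); 
cv2.polylines(a,[np.int32(pts)],True,(255,0,0),1)
pts=proj('wrist',np.c_[.482+.041*np.cos(aa),.056+.041*np.sin(aa),0*aa+.195]); 
cv2.polylines(a,[np.int32(pts)],True,(0,255,0),1)
cv2.imwrite('pics/c6.png',cv2.resize(a[170:370,220:420,::-1],(600,600)))
go((.482,.056,.398,-.075))"
```

```text
[0.48604144 0.05549204 0.2325    ]
0.23064641073236783
t11.20 pos [0.482  0.0564 0.4106] rpy [ 3.1413e+00  2.7000e-03 -7.4600e-02] F [-0.6  0.3  0.2] w0.0560 q [-0.   -0.06  1.51 -0.    1.7   1.65]
shift [0.   0.01 0.32] twist [0.   0.03 0.  ]
```

View pics/c6.png

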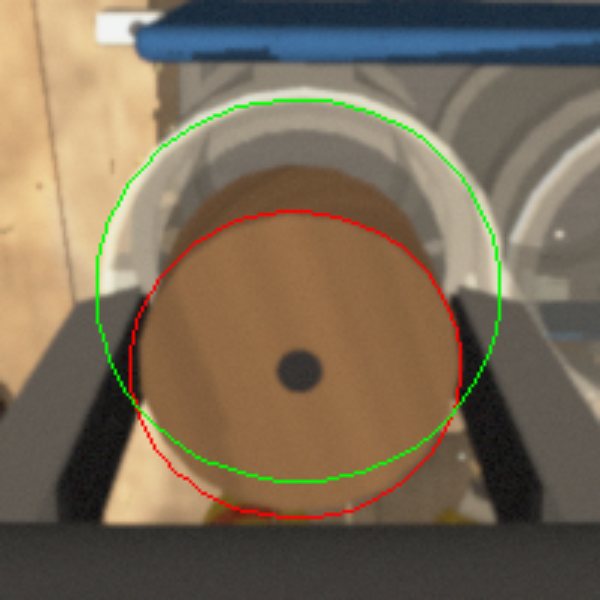

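The rim's outer edge sits about 2 mm further in +x than drawn, so I'll shift by that much and lower.

>>> play_rows --translation '[[0.05, 0, 0], [0, 0, 0.15], [0, 0, 0.1], [0, 0, 0]]' --twist '[[0, 0, 0], [0, 0, 0], [0, 0, 0], [0, 0, 0]]' --gripper '[-1, -1, -1, -1]'

```text
time: 11.6
tool_pos: [0.4841, 0.0559, 0.4012]
ee_rot: [3.141, 0.001, -0.075]
wrist_force: [0.2, -0.1, -0.6]
width: 0.0555
finger_force: 30.0
```

>>> play_rows --translation '[[0, 0, 0.07], [0, 0, 0], [0, 0, 0]]' --twist '[[0, 0, 0], [0, 0, 0], [0, 0, 0]]' --gripper '[-1, -1, -1]'

```text
time: 11.9
tool_pos: [0.4842, 0.056, 0.3993]
ee_rot: [3.142, -0.0, -0.075]
wrist_force: [-0.0, 0.5, -0.4]
width: 0.0553
finger_force: 30.0
```

No contact force with the puck's bottom at about 179 mm, so it's inside the bore. Releasing.

>>> play_rows --translation '[[0, 0, 0], [0, 0, 0], [0, 0, 0], [0, 0, 0], [0, 0, -0.4], [0, 0, -0.8], [0, 0, -0.2], [0, 0, 0]]' --twist '[[0, 0, 0], [0, 0, 0], [0, 0, 0], [0, 0, 0], [0, 0, 0], [0, 0, 0], [0, 0, 0], [0, 0, 0]]' --gripper '[0.7, 0.7, 0.7, 0.7, 0.7, 0.7, 0.7, 0.7]'

```text
time: 12.7
tool_pos: [0.4843, 0.056, 0.457]
ee_rot: [-3.141, -0.004, -0.075]
wrist_force: [0.1, 0.7, -0.1]
width: 0.0799
finger_force: 0.0
```

```bash
python3 -c "
from h import *
a=pic('wrist','w7')
spot('pale_1','wrist')
b=robot.snapshot('scene')
cv2.imwrite('pics/c7.png',np.hstack([cv2.resize(a[150:350,200:400],(400,400)),cv2.resize(b[100:260,280:440],(400,400))])[:,:,::-1])
go((.585,.219,.45,-.075),(.585,.219,.22,-.075))"
```

```text
wrist pale_1 [([0.5863, 0.2199, 0.022], 0.71), ([0.4846, 0.0582, 0.0844], 0.59)]
t12.85 pos [0.4841 0.056  0.4537] rpy [ 3.1413e+00  2.4000e-03 -7.5200e-02] F [-0.4 -0.7 -0.9] w0.0799 q [-0.   -0.06  1.42 -0.    1.78  1.64]
shift [ 2.21 -4.25  0.09] twist [ 0.    0.02 -0.  ]
shift [ 0.   -0.    5.75] twist [0. 0. 0.]
```

View pics/c7.png

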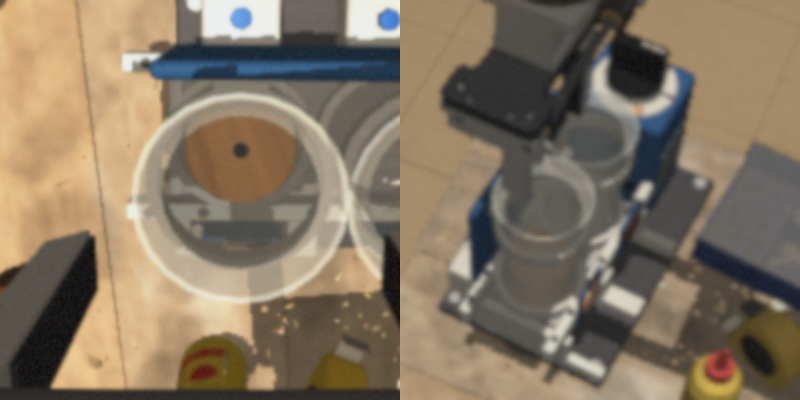

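The puck lies flat on the shutter. Next, the far pale puck.

>>> play_rows --translation '[[0.37, -0.71, 0], [0.37, -0.71, 0], [0.37, -0.71, 0], [0.37, -0.71, 0], [0.37, -0.71, 0], [0.37, -0.71, 0.4], [0, 0, 0.6], [0, 0, 0]]' --twist '[[0, 0, 0], [0, 0, 0], [0, 0, 0], [0, 0, 0], [0, 0, 0], [0, 0, 0], [0, 0, 0], [0, 0, 0]]' --gripper '[1, 1, 1, 1, 1, 1, 1, 1]'

```text
time: 13.65
tool_pos: [0.5855, 0.22, 0.4083]
ee_rot: [3.137, 0.011, -0.074]
wrist_force: [-0.9, 0.2, -0.5]
width: 0.0941
finger_force: 0.0
```

```bash
python3 -c "
from h import *
pic('wrist','w8')
spot('pale_1','wrist'); spot('dark_1','wrist')
go((.5855,.2195,.22,-.075))"
```

```text
wrist pale_1 [([0.5864, 0.2166, 0.0231], 0.61)]
wrist dark_1 [([0.3536, 0.3253, 0.0198], 0.85), ([0.3645, 0.2136, 0.0215], 0.58)]
t13.80 pos [0.5855 0.2189 0.4154] rpy [ 3.1412e+00  5.0000e-04 -7.5700e-02] F [ 0.1 -0.6  0. ] w0.0938 q [ 0.27  0.25  1.16 -0.    1.73  1.91]
shift [ 0.   -0.02  4.88] twist [ 0.    0.   -0.01]
```

>>> play_rows --translation '[[0, 0, 0.85], [0, 0, 0.85], [0, 0, 0.85], [0, 0, 0.85], [0, 0, 0.85], [0, 0, 0.63], [0, 0, 0], [0, 0, 0]]' --twist '[[0, 0, 0], [0, 0, 0], [0, 0, 0], [0, 0, 0], [0, 0, 0], [0, 0, 0], [0, 0, 0], [0, 0, 0]]' --gripper '[1, 1, 1, 1, 1, 1, -1, -1]'

```text
time: 14.6
tool_pos: [0.5861, 0.2189, 0.2218]
ee_rot: [-3.141, -0.002, -0.076]
wrist_force: [-0.2, 0.1, 0.2]
width: 0.0812
finger_force: 0.0
```

>>> play_rows --translation '[[0, 0, 0], [0, 0, 0], [0, 0, 0], [0, 0, -0.9], [0, 0, -0.9], [0, 0, -0.9], [0, 0, -0.9], [0, 0, -0.9]]' --twist '[[0, 0, 0], [0, 0, 0], [0, 0, 0], [0, 0, 0], [0, 0, 0], [0, 0, 0], [0, 0, 0], [0, 0, 0]]' --gripper '[-1, -1, -1, -1, -1, -1, -1, -1]'

```text
time: 15.4
tool_pos: [0.5852, 0.2192, 0.4021]
ee_rot: [-3.141, -0.001, -0.075]
wrist_force: [1.1, -0.2, -0.3]
width: 0.0555
finger_force: 30.0
```

>>> play_rows --translation '[[0, 0, -0.9], [0, 0, -0.2], [0, 0, 0]]' --twist '[[0, 0, 0], [0, 0, 0], [0, 0, 0]]' --gripper '[-1, -1, -1]'

```text
time: 15.7
tool_pos: [0.5855, 0.2193, 0.446]
ee_rot: [-3.14, -0.004, -0.075]
wrist_force: [-0.9, -0.3, -0.4]
width: 0.0556
finger_force: 30.0
```

```bash
python3 -c "
from h import *
go((.484,.056,.445,-.075),(.484,.056,.399,-.075))"
```

```text
t15.70 pos [0.5855 0.2193 0.446 ] rpy [-3.1403 -0.0039 -0.0751] F [-0.9 -0.3 -0.4] w0.0556 q [ 0.27  0.25  1.1  -0.    1.79  1.91]
shift [-2.22  4.26  0.01] twist [-0.01 -0.04 -0.  ]
shift [ 0.   -0.    1.15] twist [0. 0. 0.]
```

>>> play_rows --translation '[[-0.37, 0.71, 0], [-0.37, 0.71, 0], [-0.37, 0.71, 0], [-0.37, 0.71, 0], [-0.37, 0.71, 0], [-0.37, 0.71, 0], [0, 0, 0], [0, 0, 0]]' --twist '[[0, 0, 0], [0, 0, 0], [0, 0, 0], [0, 0, 0], [0, 0, 0], [0, 0, 0], [0, 0, 0], [0, 0, 0]]' --gripper '[-1, -1, -1, -1, -1, -1, -1, -1]'

```text
time: 16.5
tool_pos: [0.484, 0.0557, 0.4418]
ee_rot: [-3.141, 0.004, -0.076]
wrist_force: [0.4, 0.2, -0.8]
width: 0.0558
finger_force: 30.0
```

>>> play_rows --translation '[[0, 0, 0.3], [0, 0, 0.3], [0, 0, 0.3], [0, 0, 0], [0, 0, 0]]' --twist '[[0, 0, 0], [0, 0, 0], [0, 0, 0], [0, 0, 0], [0, 0, 0]]' --gripper '[-1, -1, -1, -1, -1]'

```text
time: 17.0
tool_pos: [0.4843, 0.0563, 0.4072]
ee_rot: [3.141, 0.002, -0.075]
wrist_force: [0.1, -0.7, 0.0]
width: 0.0554
finger_force: 30.0
```

```bash
cat >> h.py <<'E'
def chk(mx,my,name):
    a=pic('wrist','x'+name); p=robot.get_obs()['tool_pos']; aa=np.linspace(0,2*np.pi,60)
    for x,y,r,z,c in((p[0],p[1],.028,p[2]-.18,(255,0,0)),(mx,my,.041,.195,(0,255,0))):
        cv2.polylines(a,[np.int32(proj('wrist',np.c_[x+r*np.cos(aa),y+r*np.sin(aa),0*aa+z]))],True,c,1)
    cv2.imwrite('pics/'+name+'.png',cv2.resize(a[170:370,220:420,::-1],(500,500)))
E
python3 -c "
from h import *
chk(.484,.056,'c9')
go((.484,.056,.399,-.075))"
```

```text
t17.05 pos [0.4844 0.0562 0.408 ] rpy [ 3.1415e+00  1.0000e-04 -7.4700e-02] F [ 0.4 -1.  -1.3] w0.0556 q [-0.   -0.05  1.51 -0.    1.69  1.64]
shift [-0.01  0.01  0.23] twist [0. 0. 0.]
```

View pics/c9.png

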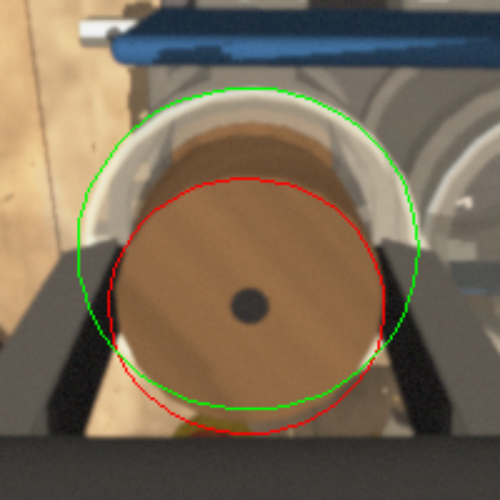

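This puck sits about 1 mm further forward in the grip, so I'll shift back 1 mm and lower.

>>> play_rows --translation '[[-0.03, 0, 0.1], [0, 0, 0.1], [0, 0, 0.03], [0, 0, 0], [0, 0, 0]]' --twist '[[0, 0, 0], [0, 0, 0], [0, 0, 0], [0, 0, 0], [0, 0, 0]]' --gripper '[-1, -1, -1, -1, -1]'

```text
time: 17.55
tool_pos: [0.483, 0.0561, 0.399]
ee_rot: [3.142, -0.0, -0.075]
wrist_force: [-0.3, 0.1, -0.9]
width: 0.0556
finger_force: 30.0
```

>>> play_rows --translation '[[0, 0, 0], [0, 0, 0], [0, 0, 0], [0, 0, 0], [0, 0, -0.4], [0, 0, -0.8], [0, 0, -0.2], [0, 0, 0]]' --twist '[[0, 0, 0], [0, 0, 0], [0, 0, 0], [0, 0, 0], [0, 0, 0], [0, 0, 0], [0, 0, 0], [0, 0, 0]]' --gripper '[0.7, 0.7, 0.7, 0.7, 0.7, 0.7, 0.7, 0.7]'

```text
time: 18.35
tool_pos: [0.4832, 0.0561, 0.4566]
ee_rot: [-3.141, -0.004, -0.075]
wrist_force: [-0.0, -0.1, -0.2]
width: 0.0798
finger_force: 0.0
```

```bash
python3 -c "
from h import *
a=pic('wrist','w10')
spot('pale_1','wrist'); spot('dark_1','wrist')
robot.snapshot('top');spot('dark_1','top');robot.snapshot('scene');spot('pale_1','scene')
go((.365,.212,.42,-.075),(.365,.212,.22,-.075))"
```

```text
wrist pale_1 [([0.4853, 0.0534, 0.125], 0.86)]
wrist dark_1 [([0.355, 0.3288, 0.0218], 0.82), ([0.4808, 0.3317, 0.0158], 0.73), ([0.3668, 0.2132, 0.0221], 0.6)]
top dark_1 [([0.482, 0.3393, 0.0213], 0.75), ([0.3652, 0.212, 0.0216], 0.71), ([0.358, 0.3263, 0.0199], 0.62)]
scene pale_1 [([0.4831, 0.0544, 0.1206], 0.63)]
t18.70 pos [0.483  0.0561 0.4536] rpy [ 3.1413e+00  2.3000e-03 -7.5200e-02] F [-0.   0.8 -0. ] w0.0800 q [-0.   -0.06  1.42 -0.    1.78  1.64]
shift [-3.23 -3.67  0.85] twist [ 0.    0.02 -0.  ]
shift [ 0. -0.  5.] twist [0. 0. 0.]
```

Second pale puck in at z≈0.123. Now the dark pucks.

>>> play_rows --translation '[[-0.53, -0.61, 0], [-0.54, -0.61, 0.1], [-0.54, -0.61, 0.15], [-0.54, -0.61, 0.2], [-0.54, -0.61, 0.2], [-0.54, -0.62, 0.2], [0, 0, 0], [0, 0, 0]]' --twist '[[0, 0, 0], [0, 0, 0], [0, 0, 0], [0, 0, 0], [0, 0, 0], [0, 0, 0], [0, 0, 0], [0, 0, 0]]' --gripper '[0.9, 0.9, 0.9, 0.9, 0.9, 0.9, 0.9, 0.9]'

```text
time: 19.5
tool_pos: [0.3649, 0.2125, 0.4205]
ee_rot: [3.141, 0.0, -0.074]
wrist_force: [0.1, 0.2, -0.0]
width: 0.0892
finger_force: 0.0
```

```bash
python3 -c "
from h import *
cv2.imwrite('pics/w11s.png',cv2.resize(pic('wrist','w11'),(400,300))[:,:,::-1])
spot('dark_1','wrist')
go((.3655,.2125,.22,-.075))"
```

```text
wrist dark_1 [([0.3643, 0.2126, 0.0202], 0.68), ([0.3536, 0.3282, 0.0214], 0.63), ([0.4809, 0.3308, 0.0177], 0.58)]
t19.60 pos [0.3657 0.2117 0.421 ] rpy [ 3.1412e+00 -5.0000e-04 -7.6000e-02] F [0.4 0.1 0.1] w0.0892 q [ 0.39 -0.2   1.61 -0.    1.73  2.04]
shift [-0.01 -0.02  5.02] twist [ 0.   -0.01 -0.01]
```

View pics/w11s.png

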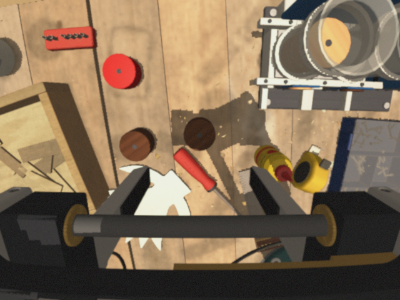

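The near dark puck is at px (200,133) and the fingers have clear space beside it.

>>> play_rows --translation '[[0, -0.02, 0.85], [0, 0, 0.85], [0, 0, 0.85], [0, 0, 0.85], [0, 0, 0.85], [0, 0, 0.77], [0, 0, 0], [0, 0, 0]]' --twist '[[0, 0, 0], [0, 0, 0], [0, 0, 0], [0, 0, 0], [0, 0, 0], [0, 0, 0], [0, 0, 0], [0, 0, 0]]' --gripper '[0.9, 0.9, 0.9, 0.9, 0.9, 0.9, -1, -1]'

```text
time: 20.4
tool_pos: [0.366, 0.2124, 0.2205]
ee_rot: [3.141, 0.0, -0.077]
wrist_force: [0.1, -0.2, 1.3]
width: 0.0769
finger_force: 0.0
```

>>> play_rows --translation '[[0, 0, 0], [0, 0, 0], [0, 0, 0], [0, 0, -0.95], [0, 0, -0.95], [0, 0, -0.95], [0, 0, -0.95], [0, 0, -0.95]]' --twist '[[0, 0, 0], [0, 0, 0], [0, 0, 0], [0, 0, 0], [0, 0, 0], [0, 0, 0], [0, 0, 0], [0, 0, 0]]' --gripper '[-1, -1, -1, -1, -1, -1, -1, -1]'

```text
time: 21.2
tool_pos: [0.3648, 0.2129, 0.4122]
ee_rot: [-3.141, -0.001, -0.075]
wrist_force: [0.7, 0.8, -0.6]
width: 0.0553
finger_force: 30.0
```

>>> play_rows --translation '[[0, 0, -0.86], [0, 0, 0], [0, 0, 0]]' --twist '[[0, 0, 0], [0, 0, 0], [0, 0, 0]]' --gripper '[-1, -1, -1]'

```text
time: 21.5
tool_pos: [0.3651, 0.213, 0.4451]
ee_rot: [-3.141, -0.002, -0.075]
wrist_force: [0.5, 0.2, -1.8]
width: 0.0556
finger_force: 30.0
```

```bash
python3 -c "
from h import *
go((.478,-.024,.445,-.075),(.478,-.024,.399,-.075))"
```

```text
t21.50 pos [0.3651 0.213  0.4451] rpy [-3.1407e+00 -1.9000e-03 -7.5000e-02] F [ 0.5  0.2 -1.8] w0.0556 q [ 0.39 -0.2   1.57 -0.    1.78  2.04]
shift [3.26 5.7  0.  ] twist [-0.01 -0.02 -0.  ]
shift [ 0.   -0.    1.15] twist [0. 0. 0.]
```

>>> play_rows --translation '[[0.46, 0.81, 0], [0.46, 0.81, 0], [0.46, 0.81, 0], [0.47, 0.82, 0], [0.47, 0.82, 0], [0.47, 0.82, 0], [0.47, 0.81, 0], [0, 0, 0]]' --twist '[[0, 0, 0], [0, 0, 0], [0, 0, 0], [0, 0, 0], [0, 0, 0], [0, 0, 0], [0, 0, 0], [0, 0, 0]]' --gripper '[-1, -1, -1, -1, -1, -1, -1, -1]'

```text
time: 22.3
tool_pos: [0.4792, -0.0275, 0.4409]
ee_rot: [3.14, 0.006, -0.081]
wrist_force: [0.3, 0.9, -2.3]
width: 0.0552
finger_force: 30.0
```

>>> play_rows --translation '[[0, 0, 0.3], [0, 0, 0.3], [0, 0, 0.3], [0, 0, 0], [0, 0, 0]]' --twist '[[0, 0, 0], [0, 0, 0], [0, 0, 0], [0, 0, 0], [0, 0, 0]]' --gripper '[-1, -1, -1, -1, -1]'

```text
time: 22.8
tool_pos: [0.4778, -0.0234, 0.4079]
ee_rot: [-3.142, 0.001, -0.074]
wrist_force: [0.5, 0.3, -0.8]
width: 0.0555
finger_force: 30.0
```

```bash
python3 -c "
from h import *
chk(.478,-.024,'c12')
go((.478,-.024,.399,-.075))"
```

```text
t22.85 pos [ 0.478  -0.0236  0.4086] rpy [ 3.1415e+00 -4.0000e-04 -7.4100e-02] F [-0.9 -0.2 -1.4] w0.0553 q [-0.17 -0.07  1.52 -0.    1.69  1.48]
shift [0.   0.01 0.24] twist [ 0.   -0.    0.01]
```

View pics/c12.png

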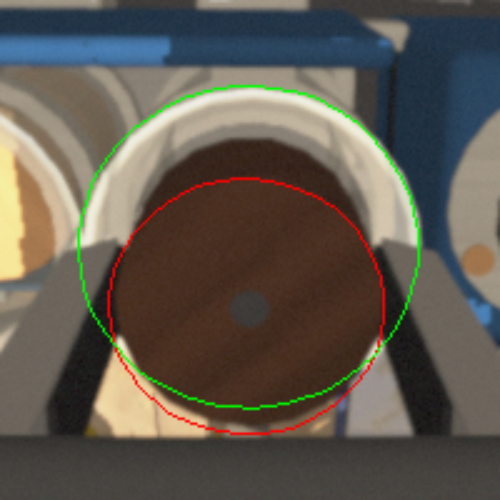

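The rim matches the drawn circle and the hole is at (249,308), as with the first puck. Lowering.

>>> play_rows --translation '[[0, 0, 0.1], [0, 0, 0.1], [0, 0, 0.04], [0, 0, 0], [0, 0, 0]]' --twist '[[0, 0, 0], [0, 0, 0], [0, 0, 0], [0, 0, 0], [0, 0, 0]]' --gripper '[-1, -1, -1, -1, -1]'

```text
time: 23.35
tool_pos: [0.4782, -0.0242, 0.3989]
ee_rot: [3.141, -0.0, -0.075]
wrist_force: [0.3, -0.1, -0.3]
width: 0.0555
finger_force: 30.0
```

>>> play_rows --translation '[[0, 0, 0], [0, 0, 0], [0, 0, 0], [0, 0, 0], [0, 0, -0.4], [0, 0, -0.8], [0, 0, -0.2], [0, 0, 0]]' --twist '[[0, 0, 0], [0, 0, 0], [0, 0, 0], [0, 0, 0], [0, 0, 0], [0, 0, 0], [0, 0, 0], [0, 0, 0]]' --gripper '[0.7, 0.7, 0.7, 0.7, 0.7, 0.7, 0.7, 0.7]'

```text
time: 24.15
tool_pos: [0.4783, -0.0242, 0.4566]
ee_rot: [3.141, -0.004, -0.075]
wrist_force: [-0.0, 0.3, 0.2]
width: 0.08
finger_force: 0.0
```

```bash
python3 -c "
from h import *
a=pic('wrist','w13')
spot('pale_1','wrist'); spot('dark_1','wrist')
robot.snapshot('top');spot('dark_1','top')
go((.356,.328,.42,-.075),(.356,.328,.22,-.075))"
```

```text
wrist pale_1 [([0.4829, 0.051, 0.126], 0.94), ([0.4701, -0.1146, 0.1894], 0.73), ([0.4757, -0.0226, 0.0833], 0.25)]
wrist dark_1 [([0.3539, 0.3312, 0.0212], 0.87), ([0.4838, 0.3292, 0.0153], 0.83), ([0.4755, -0.0225, 0.0836], 0.79)]
top dark_1 [([0.36, 0.3257, 0.0264], 0.94), ([0.4799, 0.3363, 0.02], 0.6)]
t24.40 pos [ 0.4781 -0.0242  0.4532] rpy [-3.1414e+00  2.9000e-03 -7.5200e-02] F [ 0.2 -0.2  0.3] w0.0798 q [-0.17 -0.08  1.44 -0.    1.78  1.48]
shift [-3.7  -8.55  0.84] twist [-0.    0.03 -0.  ]
shift [ 0. -0.  5.] twist [0. 0. 0.]
```

>>> play_rows --translation '[[-0.37, -0.85, 0], [-0.37, -0.85, 0], [-0.37, -0.85, 0], [-0.37, -0.86, 0], [-0.37, -0.86, 0]]' --twist '[[0, 0, 0], [0, 0, 0], [0, 0, 0], [0, 0, 0], [0, 0, 0]]' --gripper '[0.9, 0.9, 0.9, 0.9, 0.9]'

```text
time: 24.9
tool_pos: [0.4165, 0.1529, 0.4538]
ee_rot: [3.141, 0.002, -0.076]
wrist_force: [-0.7, -0.6, 0.2]
width: 0.0894
finger_force: 0.0
```

>>> play_rows --translation '[[-0.37, -0.86, 0.2], [-0.37, -0.86, 0.2], [-0.37, -0.86, 0.2], [-0.37, -0.86, 0.2], [-0.37, -0.85, 0], [0, 0, 0], [0, 0, 0]]' --twist '[[0, 0, 0], [0, 0, 0], [0, 0, 0], [0, 0, 0], [0, 0, 0], [0, 0, 0], [0, 0, 0]]' --gripper '[0.9, 0.9, 0.9, 0.9, 0.9, 0.9, 0.9]'

```text
time: 25.6
tool_pos: [0.356, 0.3288, 0.4218]
ee_rot: [3.14, 0.001, -0.073]
wrist_force: [0.5, 0.1, 0.2]
width: 0.0895
finger_force: 0.0
```

```bash
python3 -c "
from h import *
pic('wrist','w14')
spot('dark_1','wrist')
go((.356,.3285,.22,-.075))"
```

```text
wrist dark_1 [([0.3554, 0.3311, 0.0211], 0.7), ([0.484, 0.3339, 0.0169], 0.6)]
t25.70 pos [0.3566 0.3277 0.4225] rpy [ 3.1405e+00  2.0000e-04 -7.6200e-02] F [0.5 0.7 0.4] w0.0894 q [ 0.63 -0.06  1.49 -0.    1.72  2.27]
shift [-0.02 -0.02  5.06] twist [ 0.01  0.   -0.01]
```

>>> play_rows --translation '[[-0.02, -0.04, 0.85], [0, 0, 0.85], [0, 0, 0.85], [0, 0, 0.85], [0, 0, 0.85], [0, 0, 0.81], [0, 0, 0], [0, 0, 0]]' --twist '[[0, 0, 0], [0, 0, 0], [0, 0, 0], [0, 0, 0], [0, 0, 0], [0, 0, 0], [0, 0, 0], [0, 0, 0]]' --gripper '[0.9, 0.9, 0.9, 0.9, 0.9, 0.9, -1, -1]'

```text
time: 26.5
tool_pos: [0.3563, 0.3292, 0.2208]
ee_rot: [3.141, 0.0, -0.077]
wrist_force: [1.1, 0.3, -0.1]
width: 0.0766
finger_force: 0.0
```

>>> play_rows --translation '[[0, 0, 0], [0, 0, 0], [0, 0, 0], [0, 0, -0.95], [0, 0, -0.95], [0, 0, -0.95], [0, 0, -0.95], [0, 0, -0.95]]' --twist '[[0, 0, 0], [0, 0, 0], [0, 0, 0], [0, 0, 0], [0, 0, 0], [0, 0, 0], [0, 0, 0], [0, 0, 0]]' --gripper '[-1, -1, -1, -1, -1, -1, -1, -1]'

```text
time: 27.3
tool_pos: [0.3552, 0.3299, 0.4128]
ee_rot: [-3.141, -0.001, -0.075]
wrist_force: [0.1, -1.3, -0.4]
width: 0.0553
finger_force: 30.0
```

>>> play_rows --translation '[[0, 0, -0.86], [0, 0, 0], [0, 0, 0]]' --twist '[[0, 0, 0], [0, 0, 0], [0, 0, 0]]' --gripper '[-1, -1, -1]'

```text
time: 27.6
tool_pos: [0.3555, 0.33, 0.4458]
ee_rot: [-3.14, -0.002, -0.075]
wrist_force: [-0.4, 0.2, -1.5]
width: 0.0554
finger_force: 30.0
```

```bash
python3 -c "
from h import *
go((.478,-.024,.445,-.075),(.478,-.024,.399,-.075))"
```

```text
t27.60 pos [0.3555 0.33   0.4458] rpy [-3.14e+00 -1.80e-03 -7.50e-02] F [-0.4  0.2 -1.5] w0.0554 q [ 0.63 -0.06  1.44 -0.    1.76  2.28]
shift [3.72 8.6  0.01] twist [-0.02 -0.02  0.  ]
shift [ 0.   -0.    1.15] twist [0. 0. 0.]
```

>>> play_rows --translation '[[0.37, 0.86, 0], [0.37, 0.86, 0], [0.37, 0.86, 0], [0.37, 0.86, 0], [0.37, 0.86, 0]]' --twist '[[0, 0, 0], [0, 0, 0], [0, 0, 0], [0, 0, 0], [0, 0, 0]]' --gripper '[-1, -1, -1, -1, -1]'

```text
time: 28.1
tool_pos: [0.4165, 0.1516, 0.4422]
ee_rot: [3.14, 0.004, -0.075]
wrist_force: [0.2, 0.7, -1.0]
width: 0.0552
finger_force: 30.0
```

>>> play_rows --translation '[[0.37, 0.86, 0], [0.37, 0.86, 0], [0.37, 0.86, 0], [0.38, 0.86, 0], [0.38, 0.86, 0], [0, 0, 0], [0, 0, 0]]' --twist '[[0, 0, 0], [0, 0, 0], [0, 0, 0], [0, 0, 0], [0, 0, 0], [0, 0, 0], [0, 0, 0]]' --gripper '[-1, -1, -1, -1, -1, -1, -1]'

```text
time: 28.8
tool_pos: [0.4782, -0.0247, 0.4424]
ee_rot: [-3.141, 0.005, -0.077]
wrist_force: [0.7, 0.8, -0.3]
width: 0.0554
finger_force: 30.0
```

>>> play_rows --translation '[[0, 0, 0.3], [0, 0, 0.3], [0, 0, 0.3], [0, 0, 0], [0, 0, 0]]' --twist '[[0, 0, 0], [0, 0, 0], [0, 0, 0], [0, 0, 0], [0, 0, 0]]' --gripper '[-1, -1, -1, -1, -1]'

```text
time: 29.3
tool_pos: [0.478, -0.0237, 0.4083]
ee_rot: [-3.141, 0.001, -0.074]
wrist_force: [0.4, -0.4, 0.3]
width: 0.0555
finger_force: 30.0
```

```bash
python3 -c "
from h import *
chk(.478,-.024,'c15')
go((.478,-.024,.399,-.075))"
```

```text
t29.35 pos [ 0.4781 -0.0238  0.409 ] rpy [ 3.1415  0.     -0.0746] F [ 0.  -0.3 -0.4] w0.0554 q [-0.17 -0.07  1.52 -0.    1.69  1.48]
shift [-0.    0.    0.25] twist [0. 0. 0.]
```

View pics/c15.png

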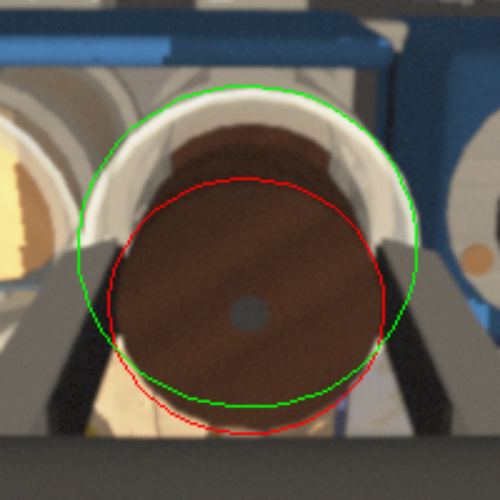

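The hole is at (249,313), about 1 mm nearer the robot, so I'll shift +1 mm and lower.

>>> play_rows --translation '[[0.03, 0, 0.1], [0, 0, 0.1], [0, 0, 0.05], [0, 0, 0], [0, 0, 0]]' --twist '[[0, 0, 0], [0, 0, 0], [0, 0, 0], [0, 0, 0], [0, 0, 0]]' --gripper '[-1, -1, -1, -1, -1]'

```text
time: 29.85
tool_pos: [0.4794, -0.0243, 0.3989]
ee_rot: [3.142, 0.0, -0.075]
wrist_force: [0.3, 0.3, 1.0]
width: 0.0556
finger_force: 30.0
```

>>> play_rows --translation '[[0, 0, 0], [0, 0, 0], [0, 0, 0], [0, 0, 0], [0, 0, -0.4], [0, 0, -0.8], [0, 0, -0.2], [0, 0, 0]]' --twist '[[0, 0, 0], [0, 0, 0], [0, 0, 0], [0, 0, 0], [0, 0, 0], [0, 0, 0], [0, 0, 0], [0, 0, 0]]' --gripper '[0.7, 0.7, 0.7, 0.7, 0.7, 0.7, 0.7, 0.7]'

```text
time: 30.65
tool_pos: [0.4795, -0.0242, 0.4566]
ee_rot: [3.141, -0.004, -0.075]
wrist_force: [-0.5, -0.4, -0.9]
width: 0.0801
finger_force: 0.0
```

```bash
python3 -c "
from h import *
a=pic('wrist','w16')
spot('dark_1','wrist'); spot('pale_1','wrist')
go((.469,-.1187,.453,-.075),(.469,-.1187,.372,-.075))"
```

```text
wrist dark_1 [([0.4786, -0.0213, 0.125], 0.87), ([0.4835, 0.333, 0.0171], 0.8), ([0.4825, 0.0151, -0.0019], 0.52)]
wrist pale_1 [([0.4858, 0.0538, 0.1246], 0.87)]
t30.80 pos [ 0.4793 -0.0242  0.4533] rpy [-3.1414e+00  2.5000e-03 -7.5200e-02] F [ 0.1  0.3 -0.3] w0.0798 q [-0.17 -0.07  1.44 -0.    1.78  1.48]
shift [-0.08  2.37  0.01] twist [-0.    0.02 -0.  ]
shift [ 0.   -0.    2.03] twist [0. 0. 0.]
```

All four pucks are in. Back to the selector.

>>> play_rows --translation '[[-0.03, 0.6, 0], [-0.03, 0.6, 0], [-0.03, 0.6, 0], [0, 0.57, 0], [0, 0, 0], [0, 0, 0]]' --twist '[[0, 0, 0], [0, 0, 0], [0, 0, 0], [0, 0, 0], [0, 0, 0], [0, 0, 0]]' --gripper '[-0.25, -0.25, -0.25, -0.25, -0.25, -0.25]'

```text
time: 31.4
tool_pos: [0.4686, -0.1186, 0.4535]
ee_rot: [-3.14, 0.002, -0.076]
wrist_force: [0.3, 0.5, -0.1]
width: 0.037
finger_force: 0.0
```

>>> play_rows --translation '[[0, 0, 0.6], [0, 0, 0.6], [0, 0, 0.5], [0, 0, 0.3], [0, 0, 0], [0, 0, 0]]' --twist '[[0, 0, 0], [0, 0, 0], [0, 0, 0], [0, 0, 0], [0, 0, 0], [0, 0, 0]]' --gripper '[-0.25, -0.25, -0.25, -0.25, -0.25, -0.25]'

```text
time: 32.0
tool_pos: [0.4688, -0.1181, 0.3754]
ee_rot: [3.142, -0.001, -0.074]
wrist_force: [-0.1, -0.6, 0.6]
width: 0.0351
finger_force: 0.0
```

>>> play_rows --translation '[[0, 0, 0], [0, 0, 0], [0, 0, 0], [0, 0, 0], [0, 0, 0.1], [0, 0, 0.1], [0, 0, 0], [0, 0, 0]]' --twist '[[0, 0, 0], [0, 0, 0], [0, 0, 0], [0, 0, 0], [0, 0, 0], [0, 0, 0], [0, 0, 0], [0, 0, 0]]' --gripper '[-1, -1, -1, -1, -1, -1, -1, -1]'

```text
time: 32.8
tool_pos: [0.4687, -0.1185, 0.3687]
ee_rot: [3.141, -0.002, -0.075]
wrist_force: [-1.5, 1.2, 9.7]
width: 0.014
finger_force: 30.0
```

>>> play_rows --translation '[[0, 0, 0.05], [0, 0, 0], [0, 0, 0], [0, 0, 0], [0, 0, 0], [0, 0, 0], [0, 0, 0]]' --twist '[[0, 0, 0], [0, 0, 0.8], [0, 0, 0.8], [0, 0, 0.8], [0, 0, 0.8], [0, 0, 0.8], [0, 0, 0]]' --gripper '[-1, -1, -1, -1, -1, -1, -1]'

```text
time: 33.5
tool_pos: [0.4685, -0.1183, 0.3687]
ee_rot: [-3.141, -0.004, -0.476]
wrist_force: [-4.2, 1.7, 14.2]
width: 0.0137
finger_force: 30.0
```

>>> play_rows --translation '[[0, 0, 0], [0, 0, 0], [0, 0, 0], [0, 0, 0], [0, 0, 0], [0, 0, 0], [0, 0, 0], [0, 0, 0]]' --twist '[[0, 0, 0.8], [0, 0, 0.8], [0, 0, 0.8], [0, 0, 0.8], [0, 0, 0.8], [0, 0, 0.8], [0, 0, 0.7], [0, 0, 0]]' --gripper '[-1, -1, -1, -1, -1, -1, -1, -1]'

```text
time: 34.3
tool_pos: [0.4686, -0.1181, 0.3687]
ee_rot: [-3.138, -0.003, -1.026]
wrist_force: [-3.4, 4.7, 15.3]
width: 0.0138
finger_force: 30.0
```

```bash
python3 -c "
from h import *
go((.469,-.1187,.374,-1.122))
print(robot.get_obs()['wrist_torque'])"
```

```text
t34.30 pos [ 0.4686 -0.1181  0.3687] rpy [-3.1383e+00 -2.7000e-03 -1.0258e+00] F [-3.4  4.7 15.3] w0.0138 q [-0.36 -0.05  1.58  0.    1.61  2.23]
shift [ 0.02 -0.   -0.13] twist [-0.03 -0.03  0.96]
[ 0.59937734  0.82286759 -0.01955531]
```

>>> play_rows --translation '[[0, 0, 0], [0, 0, 0], [0, 0, 0]]' --twist '[[0, 0, 0.5], [0, 0, 0.48], [0, 0, 0]]' --gripper '[-1, -1, -1]'

```text
time: 34.6
tool_pos: [0.4686, -0.1181, 0.3687]
ee_rot: [-3.138, -0.002, -1.123]
wrist_force: [-2.6, 3.0, 14.7]
width: 0.0142
finger_force: 30.0
```

>>> play_rows --translation '[[0, 0, -0.08], [0, 0, -0.08], [0, 0, -0.06], [0, 0, 0], [0, 0, 0]]' --twist '[[0, 0, 0], [0, 0, 0], [0, 0, 0], [0, 0, 0], [0, 0, 0]]' --gripper '[-1, -1, -1, -1, -1]'

```text
time: 35.1
tool_pos: [0.469, -0.1183, 0.374]
ee_rot: [-3.14, -0.0, -1.123]
wrist_force: [1.7, 1.8, 3.5]
width: 0.014
finger_force: 30.0
```

>>> play_rows --translation '[[0, 0, -0.05], [0, 0, 0], [0, 0, 0], [0, 0, 0], [0, 0, -0.3], [0, 0, -0.9], [0, 0, -0.9], [0, 0, -0.9]]' --twist '[[0, 0, 0], [0, 0, 0], [0, 0, 0], [0, 0, 0], [0, 0, 0], [0, 0, 0], [0, 0, 0], [0, 0, 0]]' --gripper '[-1, -0.1, -0.1, -0.1, -0.1, -0.1, -0.1, -0.1]'

```text
time: 35.9
tool_pos: [0.4683, -0.1186, 0.4976]
ee_rot: [3.141, -0.0, -1.124]
wrist_force: [0.5, -0.9, 0.0]
width: 0.0426
finger_force: 0.0
```

>>> play_rows --translation '[[-0.9, 0, 0], [-0.9, 0, 0], [-0.9, 0, 0], [-0.9, 0, 0], [0, 0, 0], [0, 0, 0]]' --twist '[[0, 0, 0], [0, 0, 0], [0, 0, 0], [0, 0, 0], [0, 0, 0], [0, 0, 0]]' --gripper '[0, 0, 0, 0, 0, 0]'

```text
time: 36.5
tool_pos: [0.4055, 0.0068, 0.4965]
ee_rot: [-3.139, 0.0, -1.118]
wrist_force: [-0.4, 0.0, 0.1]
width: 0.0471
finger_force: 0.0
```

```bash
python3 -c "
from h import *
go((.469,-.1187,.5,-1.122))
a=pic('top','t17');b=pic('scene','s17')
for c in ('top','scene'):
  for n in ('selector_grip','pale_1','dark_1'): spot(n,c)
cv2.imwrite('pics/c17.png',np.hstack([cv2.resize(a[160:280,320:500],(400,400)),cv2.resize(b[100:260,280:440],(400,400))])[:,:,::-1])"
```

```text
t36.50 pos [0.4055 0.0068 0.4965] rpy [-3.1393e+00  2.0000e-04 -1.1183e+00] F [-0.4  0.   0.1] w0.0471 q [-0.12 -0.24  1.49  0.    1.88  2.57]
shift [ 3.52 -0.06 -0.09] twist [-0.02  0.    0.04]
top selector_grip []
top pale_1 [([0.4759, 0.0535, 0.0742], 0.68)]
top dark_1 [([0.4826, 0.337, 0.0199], 0.9)]
scene selector_grip [([0.4696, -0.1179, 0.189], 0.7)]
scene pale_1 [([0.4864, 0.0568, 0.0355], 0.38)]
scene dark_1 [([0.4766, -0.025, 0.1216], 0.75), ([0.4793, 0.338, 0.0183], 0.6), ([0.4709, -0.1182, 0.1869], 0.3)]
```

View pics/c17.png

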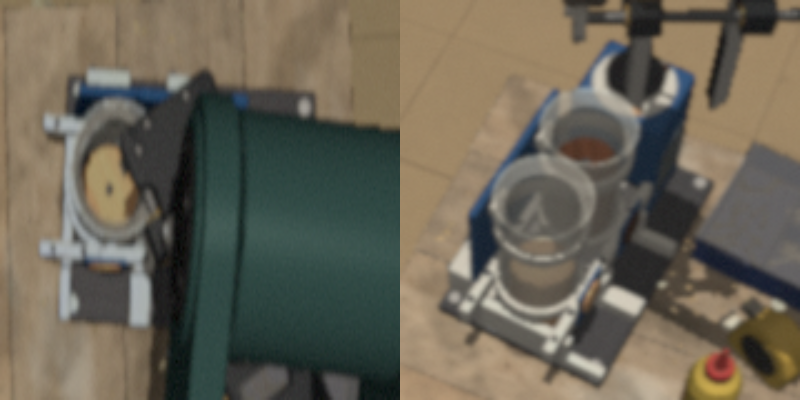

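The pale column has dropped to z≈0.074 and the dark one is held at 0.122. The last joint is at its limit, so I'll turn it back and move clear for a final look.

>>> play_rows --translation '[[0, 0, 0], [0, 0, 0], [0, 0, 0], [0, 0, 0], [0, 0, 0], [0, 0, 0], [0, 0, 0], [0, 0, 0]]' --twist '[[0, 0, -0.9], [0, 0, -0.9], [0, 0, -0.9], [0, 0, -0.9], [0, 0, -0.9], [0, 0, -0.9], [0, 0, -0.9], [0, 0, -0.9]]' --gripper '[0, 0, 0, 0, 0, 0, 0, 0]'

```text
time: 37.7
tool_pos: [0.4059, 0.0064, 0.4956]
ee_rot: [-3.14, 0.001, -0.395]
wrist_force: [0.3, 0.0, -0.2]
width: 0.0469
finger_force: 0.0
```

>>> play_rows --translation '[[-0.3, -0.8, -0.2], [-0.3, -0.8, 0], [-0.3, -0.8, 0], [-0.3, -0.8, 0], [-0.2, -0.8, 0], [0, -0.8, 0], [0, -0.5, 0], [0, 0, 0]]' --twist '[[0, 0, 0], [0, 0, 0], [0, 0, 0], [0, 0, 0], [0, 0, 0], [0, 0, 0], [0, 0, 0], [0, 0, 0]]' --gripper '[0, 0, 0, 0, 0, 0, 0, 0]'

```text
time: 38.5
tool_pos: [0.4372, 0.2254, 0.503]
ee_rot: [-3.141, 0.002, -0.396]
wrist_force: [-0.6, 0.1, -0.1]
width: 0.0467
finger_force: 0.0
```

```bash
python3 -c "
from h import *
go((.469,-.1187,.5,-1.122))
a=pic('top','t18');b=pic('scene','s18')
for c in ('top','scene'):
  for n in ('selector_grip','pale_1','dark_1'): spot(n,c)
cv2.imwrite('pics/c18.png',np.hstack([cv2.resize(a[160:280,320:500],(400,400)),cv2.resize(b[100:260,280:440],(400,400))])[:,:,::-1])"
```

```text
t38.50 pos [0.4372 0.2254 0.503 ] rpy [-3.1406e+00  2.4000e-03 -3.9590e-01] F [-0.6  0.1 -0.1] w0.0467 q [ 0.36 -0.04  1.31  0.    1.88  2.33]
shift [4.05 7.63 0.06] twist [-0.    0.03  7.26]
top selector_grip [([0.472, -0.1165, 0.1881], 0.96), ([0.4758, 0.0554, 0.0745], 0.52)]
top pale_1 [([0.4762, 0.0521, 0.073], 0.9)]
top dark_1 [([0.4822, -0.0259, 0.125], 0.65)]
scene selector_grip []
scene pale_1 [([0.4857, 0.0571, 0.0341], 0.47)]
scene dark_1 [([0.4786, 0.3354, 0.0195], 0.89)]
```

View pics/c18.png

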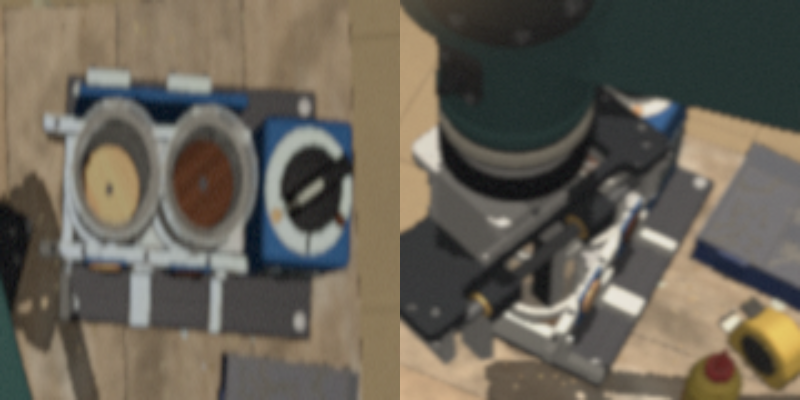

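The pale column is down (z≈0.073) and the dark one is held (z≈0.125). The knob is out and points to the pale tube.

```bash
python3 -c "
from bench import robot
print(robot.close_job())"
```

```text
the job is handed in; nothing more can be done
None
```

The job is handed in at about 39 s. Both pale pucks have dropped onto the pale bed, both dark pucks are held above the shutter, and the selector has sprung out at the pale tube. The one concern is that the last joint briefly read 2.57 rad, exactly its limit, as the arm backed away from the knob.

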